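# Fit the length-stop bar into the mitre box's rod clamp

### The job

Fit the steel stop bar to the little mitre box: slide it nose first, the same way up as it lies, into the flared mouth of the aluminium clamp so that the spring plunger in the clamp's side rides over it, and push it fully home until the plunger has snapped into the bar's notch. Then let go, and leave the masking tape roll and the needle file where they are.

Things in the scene. Friction and masses are not known exactly. Their poses are not given: they have to be found in the camera images.
- mitre_box: Wooden mitre box fixed to the table, 108 x 115 x 56 mm high, with an aluminium clamp block (37 mm wide, top at 50 mm) on its -x side. A 17 mm square bore runs through the clamp along the box's y axis (x = 0, z = 32 mm), open at +y. Origin: on the table under the bore. Wood covers x -34..+74, y -90..+25 mm. The bar goes in along -y, its axes parallel to the box's. Plunger knob out to x = -50
- bore_mouth (a point): Centre of the rim of the clamp's flared mouth, 32 mm above the table. The funnel is 31 mm square at this rim and narrows over 10 mm (along -y) to the 17 mm bore. Axes as the mitre box's
- bore_end (a point): Centre of the wall that closes the bore at its far end, 32 mm above the table, 70 mm from the rim along -y. The bar's nose touches it when the bar is fully home
- plunger (a joint): Spring plunger, round 10 mm nose, in the clamp's -x side, 30.5 mm before the bore's end wall. Metres: 0 = fully out (8 mm into the bore), grows as it is pushed back; 0.005 to 0.0065 riding on the bar's flank, 0.001 to 0.0025 sitting in the notch of the bar when home. Spring 2.5 N at 0 plus 0.7 N per mm; sliding the bar in takes up to about 12 N
- bar_grip (a point): Grip place of the loose grey steel stop bar: on its centre line, half-way up, 115 mm behind the nose. Bar 14 x 14 mm, 165 mm long, 0.12 kg. Its -y points to the nose, z up. At the tail (y +44..+50) a stop plate 24 mm high reaches sideways to x = +55. On the -x flank: nose bevel 14 mm long; notch 12 wide, 4 deep, 24 to 36 mm behind the nose. Fully home, this point is 45 mm outside the rim
- bar_nose (a point): Front end of the stop bar, on its centre line, half-way up. Axes as bar_grip's
- masking_roll: Bystander: roll of masking tape lying flat, 104 mm across, 25 mm high; leave it alone. Origin under its centre
- needle_file: Bystander: needle file with a white handle, 179 mm long, 12 mm thick, lying on the paper stack; leave it alone. Origin under its centre
Things that resemble listed ones, but are neither listed nor needed, are in the scene too. Several things look just like the mitre_box: the one meant starts farthest from the robot's base.

How it is judged:
At the end, for the whole second after the job is handed in: The stop bar is fully home in the clamp: its nose within 3 mm of the bore's end wall and within 5 mm of that wall's centre, the bar along the bore within 0.12 rad and the right way up within 0.15 rad, the plunger sprung into the notch (joint below 0.0035 m) (distance between bar_nose and bore_end below 0.005 m and y of bar_nose in the frame of bore_end below 0.003 m and angle between the y axis of bar_nose and the y axis of bore_end, either way round below 0.12 rad and angle between bar_nose's own z axis and vertical below 0.15 rad and value of joint plunger below 0.0035 m); the robot touches nothing.
It fails at once if the masking tape roll is moved by more than 20 mm (distance of masking_roll from where it was at the start of the episode above 0.02 m).
It fails at once if the needle file is moved by more than 20 mm (distance of needle_file from where it was at the start of the episode above 0.02 m).
It also fails if it takes over 54 s, if anything falls off the work surface, if the arm or the gripper's body presses on something with over 40 N, if the wrist force passes 120 N, or if a joint passes its speed limit or range.

### The arm

A 7-joint arm with a two-finger parallel gripper is mounted at the origin on the work surface; the furniture and walls round the work are solid. World frame = base frame: x ahead of the robot, y to its left, z up, the work surface at z = 0. Lengths are in m, angles in rad, forces in N, time in s.
With the tool pointing down it reaches from about 0.4 to 0.85 m from the base axis. Payload 4.5 kg.
Tool frame: the origin (TCP) lies on the centre line of the jaws, within the pads' length; the fingertips stand 8 mm ahead of it and the grasp point (between the pads) lies 11 mm behind it (env.tips_ahead is the z of the fingertips in the tool frame, in m); z points along the fingers, y is the direction in which the jaws open and shut (so a half turn about z gives the same grasp; the last joint's range is limited). The gripper opens to 88 mm and grips with 3 to 60 N. Pads are 18 mm wide; open, the fingers measure 123 mm over their backs; the gripper's body (75 mm by 187 mm) begins 45 mm behind the grasp point.
Start: joints at [-1.172, 0.689, -0.195, 1.565, 0.157, 0.902, -0.215], TCP at [0.223, 0.584, 0.247] pointing down, gripper open.
Joint ranges: [-3.01, 3.01], [-0.46, 2.08], [-1.47, 1.51], [0.13, 2.56], [-1, 4.14], [0.04, 2.09], [-2.66, 2.66]. Speed limits (rad/s): [2.57, 2.57, 3.14, 3.14, 3.14, 3.14, 3.14].

### API

Orientations are given as a rotation vector (axis times angle).
In Python, from cell import env gives the robot as it stands. The module is installed in compiled form; this text tells all that it offers.
- The arm moves only by the tool move_arm, never from a script. Its argument "motion" is a list of rows, each a list of 7 numbers: the shift along the tool's x, y, z in cm, then the turn, a rotation vector about the tool's x, y, z in rad, then the opening, from 0 (shut) to 1 (fully open). In form: [[tx, ty, tz, rx, ry, rz, gripper], ...]. A call has 1 to 12 rows; each row shifts and turns the commanded pose from where the row before left it, along the tool's axes as they then stand; what a row does not reach is not made up. A row lasts 1/10 s, in which the tool goes at most 50 mm and 8.59 degrees, less where a joint would pass 70% of its speed; a pose out of reach is approached as far as the arm can. A call with a gripper value outside its range is refused whole. The fingers move at their own pace and stop on an object; the grip force is fixed at half the most. Time passes only in rows, so rows that do not move let the fingers close. It gives the time, the measured TCP pose, the force and the opening at its end, in the units of the state.
- env.observe(): the state, without advancing time (a new reading comes with each control period).
- env.grab_frame(name): name is "scene" or "top" or "wrist"; returns the picture (384x512x3 uint8, red, green, blue); there is no depth.
- env.camera_params(name): a dict with "camera_matrix" (3x3 intrinsics, pixels), "R" (3x3) and "t" (3): a world point X has camera coordinates R X + t; the wrist camera has in their place "tool_from_camera" (4x4, takes a point from camera to tool coordinates, whose origin is the TCP and whose axes are the flange's). Camera axes: x right, y down, z forward; pixel columns grow to the right and rows downward; lengths in m; the calibration is good to about 2 mm. The wrist camera is an equidistant fisheye: a pixel r from the principal point sees the ray r / f radians off the axis. A picture is of the moment at which its call begins: read the wrist's pose just before it. camera_params takes no time and is no camera call.
- env.close_job(): hands the job in, once; it reports no verdict.
Trained networks look in the newest picture that a camera, given by its name, has taken for a name from the list of things; names that differ only in an ending like _2 or _b are one class to them, and where a whole thing is asked for, a point or a joint stands for the part that bears it (a point fixed in the world has none). Each returns a list of dicts, best first, with "p" (0 to 1); they miss things now and then, are a little off and sometimes report something else, mostly with a low value. They report only what shows in the picture. A call takes as long as a camera call. They do not tell look-alikes from the thing itself.
- env.regions_of(thing, camera): "mask" (384x512 bool, what is visible of it) and "rect" ([left, top, width, height] in pixels, round what is visible of it).
The state is a dict: "clock": time; "joint_pos": joint angles; "qvel": joint speeds; "tau": joint torques, N m; "eef_pos": TCP position; "ee_rot": TCP orientation; "ft_force": force on the tool from outside, world axes, zero at the start; "torque": the same for the moment, N m; "width": opening from 0.0 (shut) to 1.0 (fully open).
Only numpy, scipy, OpenCV 4.12 (cv2) and the standard library are available. Lean on these libraries where they do the work, as an engineer would, in place of code of your own. Each camera call takes 0.05 s, during which the arm holds its last target. There are 200 camera calls.

## Working session

There is one attempt and no reset: what is moved stays moved. The work goes in short steps, Python scripts to look and compute and a tool call to move; the robot and the scene stay as the last step left them, time stands still between calls to the robot, and variables do not carry over. Pictures are saved under pics/ and viewed, about 8 in all and at most 12, crops included, and the job is handed in when it is done.

Besides the shell and the picture viewer there is one more tool, called after "Emit:" by a JSON object that holds its "op" and its "data". move_arm: Moves the arm, as the interface text tells. Its arguments: {"type":"object","properties":{"motion":{"type":"array"}},"required":["motion"]}

```bash
mkdir -p pics; python3 - <<'E'
from cell import env
import cv2,numpy as np
o=env.observe();print({k:np.round(v,3) for k,v in o.items()}, env.tips_ahead)
a=env.grab_frame("scene");b=env.grab_frame("top")
for n,im in(("scene",a),("top",b)):
    cv2.imwrite(f"pics/{n}0.png",cv2.resize(im[:,:,::-1],(800,600),interpolation=cv2.INTER_CUBIC))
    p=env.camera_params(n);print(n,{k:np.round(v,4).tolist() for k,v in p.items()})
    print("campos",-p["R"].T@p["t"])
    for t in("mitre_box","bar_grip","masking_roll","needle_file"):
        for r in env.regions_of(t,n): print(n,t,round(r["p"],2),r["rect"])
p=env.camera_params("wrist");print({k:np.round(v,4).tolist() for k,v in p.items()})
E
```

```text
{'clock': np.float64(0.0), 'joint_pos': array([-1.172,  0.69 , -0.195,  1.566,  0.157,  0.903, -0.215]), 'qvel': array([ 0.001, -0.   ,  0.   ,  0.001,  0.001,  0.001, -0.004]), 'tau': array([ 1.0000e-03, -5.2757e+01, -1.2660e+00, -1.5343e+01, -5.3000e-02,
        7.0000e-03,  0.0000e+00]), 'eef_pos': array([0.223, 0.583, 0.246]), 'ee_rot': array([-5.700e-01, -3.089e+00,  3.000e-03]), 'ft_force': array([-1.206,  0.99 , -0.247]), 'torque': array([0.036, 0.02 , 0.025]), 'width': np.float64(1.0)} 0.008
scene {'camera_matrix': [[438.2686, 0.0, 259.4919], [0.0, 438.2686, 192.4864], [0.0, 0.0, 1.0]], 'R': [[-0.8373, -0.5466, 0.0105], [-0.3854, 0.5765, -0.7205], [0.3878, -0.6073, -0.6934]], 't': [0.5152, 0.0499, 1.2574]}
campos [-0.03692675  1.01651465  0.90236702]
scene mitre_box 0.68 [294.3, 139.5, 18.9, 22.3]
scene mitre_box 0.66 [304.9, 178.3, 41.6, 58.2]
scene bar_grip 0.73 [224.5, 194.8, 28.4, 24.4]
scene masking_roll 0.69 [139.9, 223.6, 42.3, 33.9]
scene needle_file 0.59 [162.5, 258.8, 35.3, 47.2]
top {'camera_matrix': [[366.3312, 0.0, 250.9109], [0.0, 366.3312, 197.8468], [0.0, 0.0, 1.0]], 'R': [[-0.0127, -0.9997, -0.0211], [-0.9993, 0.0135, -0.036], [0.0363, 0.0206, -0.9991]], 't': [0.3126, 0.413, 0.8853]}
campos [0.38449872 0.28873636 0.90598352]
top mitre_box 0.77 [348.5, 134.0, 65.8, 53.0]
top mitre_box 0.75 [264.2, 231.0, 57.0, 51.6]
top bar_grip 0.96 [215.4, 146.1, 40.9, 61.3]
top masking_roll 0.78 [131.4, 115.2, 48.7, 44.8]
top masking_roll 0.3 [232.1, 150.6, 21.6, 59.1]
top needle_file 0.32 [133.0, 117.1, 46.4, 42.0]
{'camera_matrix': [[297.3186, 0.0, 251.0949], [0.0, 297.3186, 192.0727], [0.0, 0.0, 1.0]], 'tool_from_camera': [[-0.0009, -0.9495, -0.3138, 0.0817], [1.0, -0.0007, -0.0008, 0.0003], [0.0006, -0.3138, 0.9495, -0.1372], [0.0, 0.0, 0.0, 1.0]]}
```

View pics/top0.png

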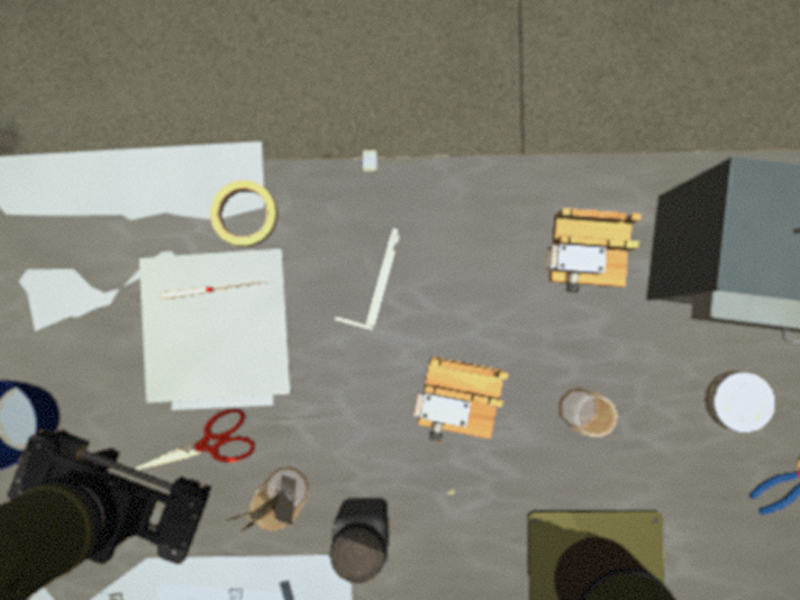

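View pics/scene0.png

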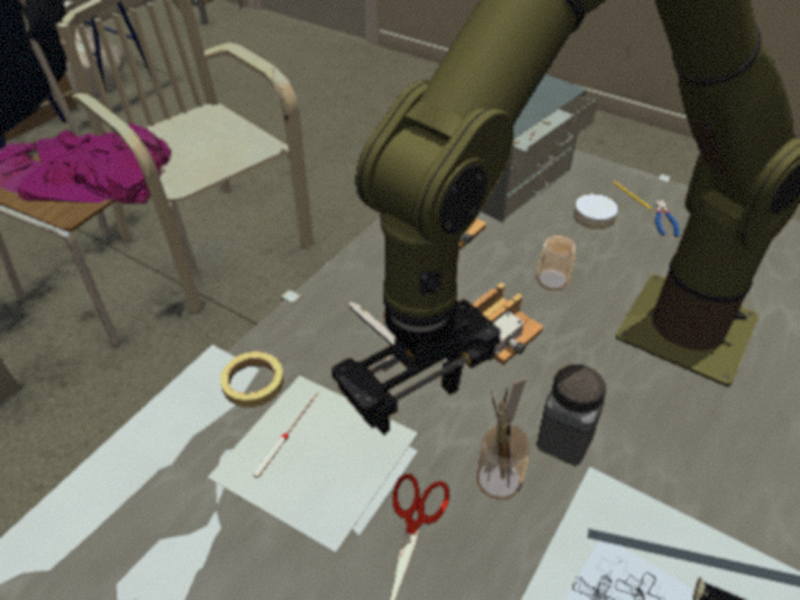

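The top view shows two mitre boxes, at (592,250) and (462,400) in the 800 px view. The robot base is at about (594,576), so the box at (592,250) is the farther one and the one meant. Its mouth is on the left side (+y). The bar runs from its nose at (395,232) to its tail plate at (370,325)–(335,320). The tape roll is at (243,212) and the file at (215,290). The scene view agrees with this, but the arm hides the bar and the boxes there.

```bash
cat > h.py <<'E'
from cell import env
import cv2,numpy as np
from scipy.spatial.transform import Rotation as Ro
def top_xy(uv,z,cam="top"):
    p=env.camera_params(cam);uv=np.atleast_2d(uv).astype(float)
    d=np.c_[uv,np.ones(len(uv))]@np.linalg.inv(p["camera_matrix"]).T@p["R"]
    c=-p["R"].T@p["t"];s=(z-c[2])/d[:,2];return c+d*s[:,None]
def wpose(o=None):
    o=o or env.observe();T=np.eye(4);T[:3,:3]=Ro.from_rotvec(o["ee_rot"]).as_matrix();T[:3,3]=o["eef_pos"]
    return T@env.camera_params("wrist")["tool_from_camera"]
def wr_xy(uv,z,T):
    K=env.camera_params("wrist")["camera_matrix"];m=(np.atleast_2d(uv).astype(float)-K[:2,2])/K[0,0]
    r=np.linalg.norm(m,axis=1);d=np.c_[m*(np.sin(r)/np.maximum(r,1e-9))[:,None],np.cos(r)]@T[:3,:3].T
    return T[:3,3]+d*((z-T[2,3])/d[:,2])[:,None]
def wr_uv(X,T):
    K=env.camera_params("wrist")["camera_matrix"];c=(np.atleast_2d(X)-T[:3,3])@T[:3,:3]
    s=np.linalg.norm(c[:,:2],axis=1);th=np.arctan2(s,c[:,2]);return K[:2,2]+K[0,0]*c[:,:2]*(th/s)[:,None]
def top_uv(X,cam="top"):
    p=env.camera_params(cam);c=np.atleast_2d(X)@p["R"].T+p["t"];q=c@p["camera_matrix"].T;return q[:,:2]/q[:,2:]
def save(im,n,rect=None,k=1.5625):
    if rect:l,t,w,h=rect;im=im[t:t+h,l:l+w]
    cv2.imwrite(f"pics/{n}.png",cv2.resize(im[:,:,::-1],None,fx=k,fy=k,interpolation=cv2.INTER_CUBIC))
E
python3 - <<'E'
from h import *
im=env.grab_frame("top")
a=cv2.resize(im[125:190,340:420],None,fx=7,fy=7,interpolation=cv2.INTER_CUBIC)
b=cv2.resize(im[140:220,205:265],None,fx=5.6875,fy=5.6875,interpolation=cv2.INTER_CUBIC)[:455]
cv2.imwrite("pics/crop1.png",np.hstack([cv2.resize(a,(448,364)),cv2.resize(b,(341,455))[:364]])[:,:,::-1])
n,t=top_xy([252.8,149],.014)[0],top_xy([236.5,208],.014)[0]
print("nose,tail",n,t,np.linalg.norm(n-t),np.degrees(np.arctan2(*(t-n)[1::-1])))
print("boxes",top_xy([[379,160],[295,256]],.05))
E
```

```text
nose,tail [0.5365036 0.3009713 0.014    ] [0.39261521 0.34255467 0.014     ] 0.14977664793905038 163.88084453889465
boxes [[0.49979996 0.00674668 0.05      ]
 [0.27924368 0.20581856 0.05      ]]
```

View pics/crop1.png

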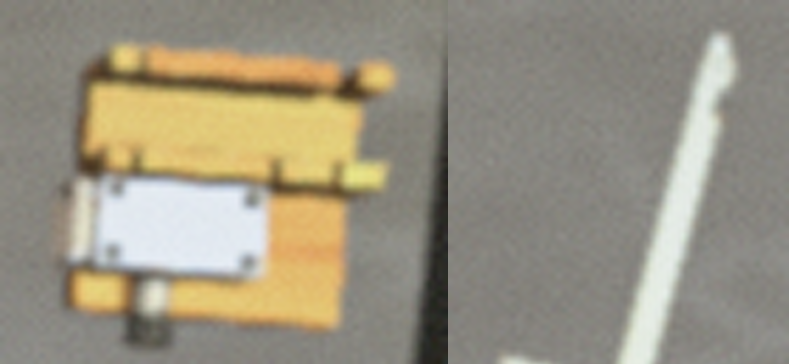

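The crop confirms the far box: the mouth flare is on its left (+y), the knob is at the bottom (-x), and its wood is to the right and up. The notch is on the bar's right flank (-x), so the bar lies the right way up.

Emit:
{"op": "move_arm", "data": {"motion": [[-2.6, -1.45, 0.3, 0, 0, 0, 1], [-2.6, -1.45, 0.3, 0, 0, 0, 1], [-2.6, -1.45, 0.3, 0, 0, 0, 1], [-2.6, -1.45, 0.3, 0, 0, 0, 1], [-2.6, -1.45, 0.3, 0, 0, 0, 1], [-2.6, -1.45, 0.3, 0, 0, 0, 1], [-2.6, -1.45, 0.3, 0, 0, 0, 1], [-2.6, -1.45, 0.3, 0, 0, 0, 1], [-2.6, -1.45, 0.3, 0, 0, 0, 1], [-2.6, -1.45, 0.3, 0, 0, 0, 1], [-2.3, -1.5, 0, 0, 0, 0, 1], [0, 0, 0, 0, 0, -0.084, 1]]}}

```text
clock: 1.75
eef_pos: [0.4335, 0.3289, 0.2166]
ee_rot: [0.448, 3.107, -0.005]
ft_force: [-0.5, 0.1, -0.2]
width: 1.001
```

```bash
python3 - <<'E'
from h import *
T=wpose();o=env.observe();im=env.grab_frame("wrist")
print(o["eef_pos"],o["ee_rot"],o["clock"]);np.save("T1.npy",T)
save(im,"w1")
print(wr_uv([[.54,.30,.014],[.43,.332,.014]],T))
for r in env.regions_of("bar_grip","wrist"): print(r["p"],r["rect"])
E
```

```text
[0.43349333 0.32886601 0.21655462] [ 0.44807257  3.10713532 -0.00496403] 1.75
[[253.43022177 249.6090324 ]
 [253.28333843 163.32820283]]
0.92 [246.3, 125.1, 57.7, 128.3]
```

View pics/w1.png

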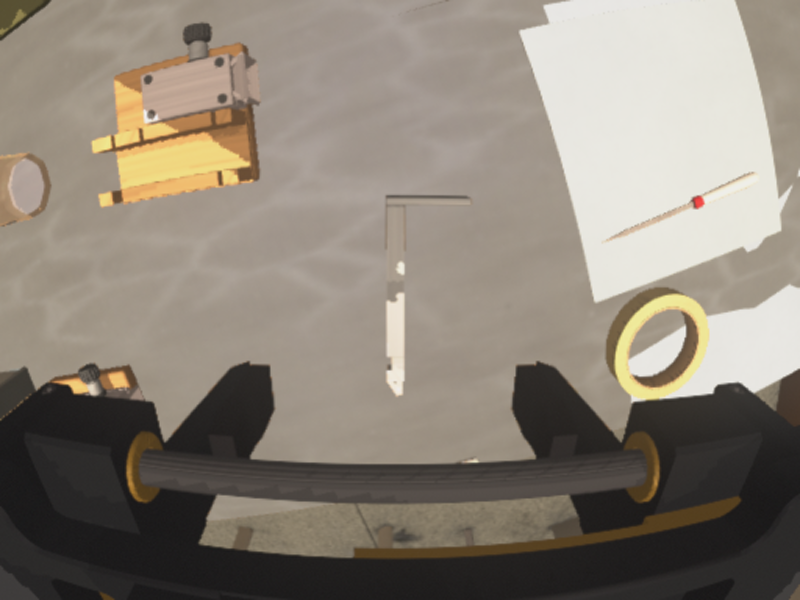

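The wrist view shows the bar running straight down the picture: nose at (396,395), notch at (388,365), tail plate at (387–470,200). The roll is at (658,343) and the file at (680,208), both clear of the fingers.

```bash
python3 - <<'E'
from h import *
T=np.load("T1.npy");s=1/1.5625
P=lambda u,v,z=.014: wr_xy([u*s,v*s],z,T)[0]
l1,l2,r1,r2=P(387,215),P(387,360),P(405,215),P(404.5,375)
print("widths",np.linalg.norm((l1-r1)[:2]))
n=P(396,396);a=(P(396,215));d=(a-n)[:2];print("nose",n,"yaw",np.degrees(np.arctan2(d[1],d[0])))
for q in((l1,l2),(r1,r2)):d=(q[0]-q[1])[:2];print(np.degrees(np.arctan2(d[1],d[0])))
u=(a-n)[:2];u/=np.linalg.norm(u);g=n[:2]+u*.115;print("grip",g,"plate at",n[:2]+u*.162, P(396,200,.02))
o=env.observe();R=Ro.from_rotvec(o["ee_rot"]).as_matrix();print(R.round(3))
print("shift tool cm",R.T@(np.r_[g,.010]-o["eef_pos"])*100)
E
```

```text
widths 0.013211562748926884
nose [0.54559259 0.29838155 0.014     ] yaw 163.6848617524252
163.338243840611
163.84462808372223
grip [0.43522351 0.33068738] plate at [0.39011615 0.34389064] [0.38958299 0.34403342 0.02      ]
[[-0.96   0.279  0.   ]
 [ 0.279  0.96   0.   ]
 [-0.     0.    -1.   ]]
shift tool cm [-0.46034815 -0.07487581 20.67576852]
```

Emit:
{"op": "move_arm", "data": {"motion": [[-0.4, -0.07, 2.5, 0, 0, 0, 1], [0, 0, 3.0, 0, 0, 0, 1], [0, 0, 3.0, 0, 0, 0, 1], [0, 0, 3.0, 0, 0, 0, 1], [0, 0, 3.0, 0, 0, 0, 1], [0, 0, 2.0, 0, 0, 0, 0.7], [0, 0, 1.5, 0, 0, 0, 0.6], [0, 0, 1.0, 0, 0, 0, 0.5], [0, 0, 0.5, 0, 0, 0, 0.5], [0, 0, 0, 0, 0, 0, 0.5]]}}

```text
clock: 2.85
eef_pos: [0.4337, 0.3321, 0.0215]
ee_rot: [-0.439, -3.11, -0.0]
ft_force: [-0.2, -0.0, 0.2]
width: 0.567
```

```bash
python3 - <<'E'
from h import *
T=wpose();o=env.observe();im=env.grab_frame("wrist");o2=env.observe()
print(o["eef_pos"],o2["eef_pos"],o2["ee_rot"],o["ft_force"],o["width"]);np.save("T2.npy",T)
save(im,"w2",(150,60,220,200),2.5)
n=np.array([.5456,.2984]);R=Ro.from_rotvec(o2["ee_rot"]).as_matrix();print(R.T@(np.r_[.4352,.3307,.010]-o2["eef_pos"])*100)
E
```

```text
[0.43365929 0.33210921 0.02153894] [0.4339676  0.33213924 0.02202549] [4.39699358e-01 3.11034798e+00 8.69850708e-04] [-0.19238681 -0.03862691  0.19344595] 0.566901752839906
[-0.1580188  -0.1048357   1.20252451]
```

View pics/w2.png

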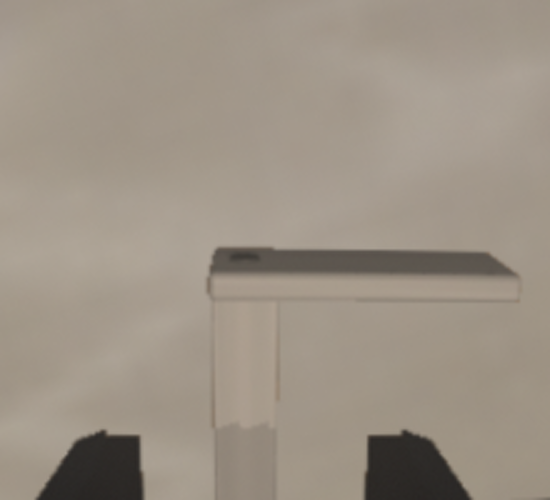

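The bar (213–277 px) lies between the fingers (140–367 px), about 1 mm left of centre. That agrees with the computed -0.1 cm tool-y shift.

Emit:
{"op": "move_arm", "data": {"motion": [[-0.15, -0.1, 0.6, 0, 0, 0, 0.5], [0, 0, 0.55, 0, 0, 0, 0.5], [0, 0, 0, 0, 0, 0, 0.5], [0, 0, 0, 0, 0, 0, 0], [0, 0, 0, 0, 0, 0, 0], [0, 0, 0, 0, 0, 0, 0], [0, 0, 0, 0, 0, 0, 0], [0, 0, 0, 0, 0, 0, 0], [0, 0, 0, 0, 0, 0, 0], [0, 0, 0, 0, 0, 0, 0]]}}

```text
clock: 3.9
eef_pos: [0.4351, 0.3303, 0.0103]
ee_rot: [0.44, 3.111, 0.0]
ft_force: [-0.8, 0.1, 2.8]
width: 0.155
```

Gripped: the opening reads 13.6 mm on a 14 mm bar. Next I lift it and move to where the wrist camera sees the far box.

Emit:
{"op": "move_arm", "data": {"motion": [[0, 0, -2, 0, 0, 0, 0], [0, 0, -4, 0, 0, 0, 0], [0, 0, -4, 0, 0, 0, 0], [0, 0, -4, 0, 0, 0, 0], [0, 0, -4, 0, 0, 0, 0], [-3.5, -2.1, -1, 0, 0, 0, 0], [-3.5, -2.1, 0, 0, 0, 0, 0], [-3.5, -2.1, 0, 0, 0, 0, 0], [-3.5, -2.1, 0, 0, 0, 0, 0], [-3.5, -2.1, 0, 0, 0, 0, 0], [-3.5, -2.1, 0, 0, 0, 0, 0], [0, 0, 0, 0, 0, 0, 0]]}}

```text
clock: 5.1
eef_pos: [0.606, 0.1429, 0.1994]
ee_rot: [0.456, 3.105, -0.008]
ft_force: [0.3, -0.4, -1.1]
width: 0.153
```

```bash
python3 - <<'E'
from h import *
env.grab_frame("wrist");T=wpose();o=env.observe();im=env.grab_frame("wrist");np.save("T3.npy",T)
print(o["clock"],o["eef_pos"],o["ee_rot"],o["width"],o["ft_force"])
save(im,"w3")
for r in env.regions_of("mitre_box","wrist"): print(r["p"],r["rect"])
E
```

```text
5.15 [0.60354578 0.14671314 0.19940133] [ 0.4500682  3.1086749 -0.0037224] 0.15487745165966674 [ 0.09673482  0.72156198 -1.0995968 ]
0.68 [49.8, 63.4, 112.0, 127.0]
```

View pics/w3.png

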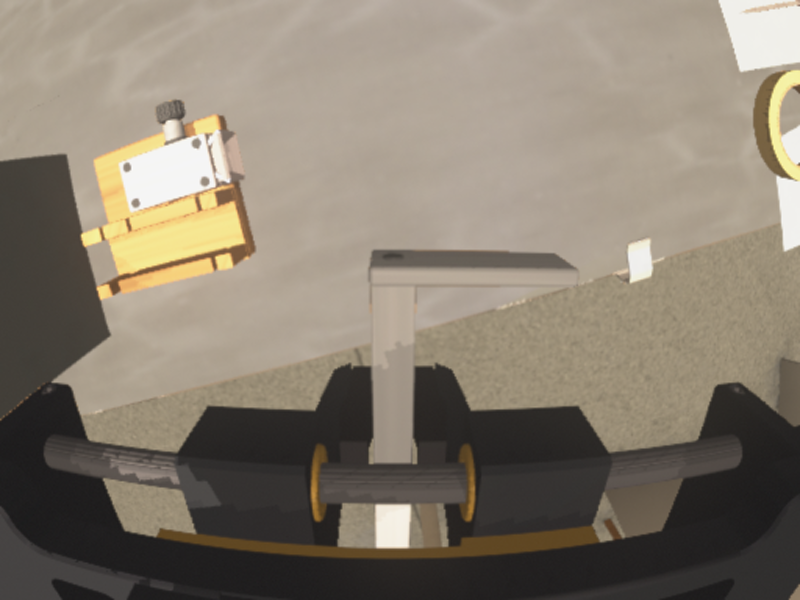

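The far box is at (170,200): knob at (172,115), white clamp top at about (122–215,136–212), mouth flare at (232,155). The cabinet edge is at (100,330). I'll take one enlarged crop for the corners.

```bash
python3 - <<'E'
import cv2
im=cv2.imread("pics/w3.png")  # 1.5625x
c=im[85:235,75:265];cv2.imwrite("pics/w3c.png",cv2.resize(c,None,fx=4,fy=4,interpolation=cv2.INTER_CUBIC))
E
```

```text
(no output)
```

View pics/w3c.png

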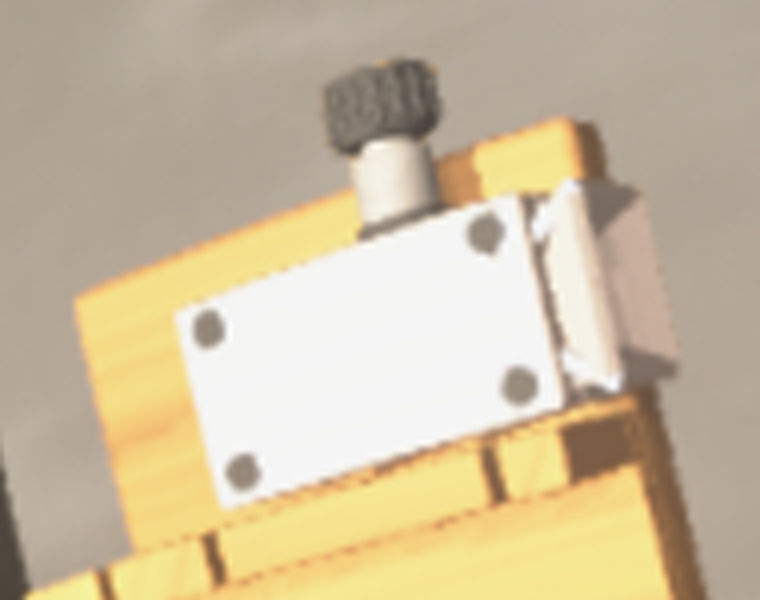

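The crop shows the clamp top's corners at (177,312), (522,195), (563,405), (222,508) and the rim's top edge from (578,183) to (617,388).

```bash
cat >> h.py <<'E'
def ang(d): return np.degrees(np.arctan2(d[1],d[0]))
E
python3 - <<'E'
from h import *
T=np.load("T3.npy")
P=lambda u,v,z: wr_xy([(75+u/4)/1.5625,(85+v/4)/1.5625],z,T)[0][:2]
TL,TR,BR,BL=[P(*q,.05) for q in((177,312),(522,195),(563,405),(222,508))]
print("width",np.linalg.norm(TL-BL),np.linalg.norm(TR-BR),"len",np.linalg.norm(TL-TR),np.linalg.norm(BL-BR))
print("y yaw",ang(TR-TL),ang(BR-BL),"x yaw",ang(BL-TL),ang(BR-TR))
R1,R2=P(578,183,.048),P(617,388,.048);print("rim",R1,R2,np.linalg.norm(R1-R2),"mid",(R1+R2)/2,"xyaw",ang(R2-R1))
print("clamp front mid",(TR+BR)/2,"back mid",(TL+BL)/2)
K=P(380,105,.032);print("knob",K)
# top camera check
t=lambda u,v,z: top_xy([340+u/5.6,125+v/5.6],z)[0][:2]
print("top: rim",t(68,222,.04),"front mid",t(97,224,.05),"back mid",t(268,229,.05))
o=env.observe();print(o["eef_pos"],o["ee_rot"])
E
```

```text
width 0.03549410911645228 0.03512662925637968 len 0.0693228223447604 0.06867121432355122
y yaw 84.09218132202636 84.40663672660769 x yaw -6.197671363885768 -7.265367866970811
rim [0.47661277 0.06926887] [0.51052808 0.06485304] 0.034201574212338305 mid [0.49357043 0.06706096] xyaw -7.418278545918131
clamp front mid [0.49258542 0.05799274] back mid [ 0.48567117 -0.0106567 ]
knob [0.44623104 0.03258724]
top: rim [0.49113155 0.06665264] front mid [0.48887926 0.05722893] back mid [ 0.48570618 -0.01337263]
[0.60109754 0.15149599 0.19971897] [-4.39102101e-01 -3.10908810e+00 -6.10507880e-04]
```

The arm was still settling during that picture, so I'll re-measure at rest with sub-pixel corner refinement.

```bash
python3 - <<'E'
from h import *
T0=np.load("T3.npy");env.grab_frame("wrist");T=wpose();im=env.grab_frame("wrist");o=env.observe();print(o["eef_pos"],o["ee_rot"],o["clock"])
px=np.array([(177,312),(522,195),(563,405),(222,508),(578,183),(617,388)],float);z=np.array([.05]*4+[.048]*2)
uv0=(np.array([75,85])+px/4)/1.5625
X=np.vstack([wr_xy(u,h,T0) for u,h in zip(uv0,z)])
uv=wr_uv(X,T)
g=cv2.cvtColor(cv2.resize(im,None,fx=4,fy=4,interpolation=cv2.INTER_CUBIC),cv2.COLOR_RGB2GRAY)
c=cv2.cornerSubPix(g,(uv*4+1.5).astype(np.float32)[:,None],(10,10),(-1,-1),(3,60,.01))[:,0];c=(c-1.5)/4
print((c-uv).round(2).tolist())
TL,TR,BR,BL,R1,R2=[wr_xy(u,h,T)[0][:2] for u,h in zip(c,z)]
print("width",np.linalg.norm(TL-BL),np.linalg.norm(TR-BR),"len",np.linalg.norm(TL-TR),np.linalg.norm(BL-BR))
print("y yaw",ang(TR-TL),ang(BR-BL),"x yaw",ang(BL-TL),ang(BR-TR),ang(R2-R1))
print("rim mid",(R1+R2)/2,np.linalg.norm(R1-R2),"front",(TR+BR)/2,"back",(TL+BL)/2)
l,t=(c.mean(0)-[45,42]).astype(int);v=im[t:t+84,l:l+90].copy()
v=cv2.resize(v,None,fx=6,fy=6,interpolation=cv2.INTER_CUBIC)
for q in c: cv2.circle(v,tuple(((q-[l,t])*6+3).astype(int)),4,(255,0,0),1)
cv2.imwrite("pics/w4c.png",v[:,:,::-1])
E
```

```text
[0.60068837 0.15279481 0.20007588] [-4.35124579e-01 -3.10989678e+00 -1.21339448e-03] 5.35Traceback (most recent call last):
  File "<stdin>", line 8, in <module>
cv2.error: OpenCV(4.12.0) :-1: error: (-5:Bad argument) in function 'cornerSubPix'
> Overload resolution failed:
>  - Layout of the output array corners is incompatible with cv::Mat
>  - Expected Ptr<cv::UMat> for argument 'corners'
```

```bash
cat > m.py <<'E'
from h import *
T0=np.load("T3.npy");T=wpose();im=env.grab_frame("wrist");o=env.observe();print(o["eef_pos"],o["ee_rot"],o["clock"])
px=np.array([(177,312),(522,195),(563,405),(222,508),(578,183),(617,388)],float);z=np.array([.05]*4+[.048]*2)
uv0=(np.array([75,85])+px/4)/1.5625
X=np.vstack([wr_xy(u,h,T0) for u,h in zip(uv0,z)])
uv=wr_uv(X,T)
g=cv2.cvtColor(cv2.resize(im,None,fx=4,fy=4,interpolation=cv2.INTER_CUBIC),cv2.COLOR_RGB2GRAY)
c=cv2.cornerSubPix(g,np.ascontiguousarray((uv*4+1.5).astype(np.float32)).reshape(-1,1,2).copy(),(10,10),(-1,-1),(3,60,.01))[:,0];c=(c-1.5)/4
print((c-uv).round(2).tolist())
TL,TR,BR,BL,R1,R2=[wr_xy(u,h,T)[0][:2] for u,h in zip(c,z)]
print("width",np.linalg.norm(TL-BL),np.linalg.norm(TR-BR),"len",np.linalg.norm(TL-TR),np.linalg.norm(BL-BR))
print("y yaw",ang(TR-TL),ang(BR-BL),"x yaw",ang(BL-TL),ang(BR-TR),ang(R2-R1))
print("rim mid",(R1+R2)/2,np.linalg.norm(R1-R2),"front",(TR+BR)/2,"back",(TL+BL)/2)
l,t=(c.mean(0)-[45,42]).astype(int);v=im[t:t+84,l:l+90].copy()
v=cv2.resize(v,None,fx=6,fy=6,interpolation=cv2.INTER_CUBIC)
for q in c: cv2.circle(v,tuple(((q-[l,t])*6+3).astype(int)),4,(255,0,0),1)
cv2.imwrite("pics/w4c.png",v[:,:,::-1])
E
python3 m.py
```

```text
[0.60081191 0.15279463 0.20019949] [-4.35016613e-01 -3.11029012e+00 -1.05927909e-03] 5.4
[[0.0, -0.0], [-0.6, -0.83], [-1.05, 1.54], [0.0, -0.0], [-0.22, -0.25], [0.2, 1.37]]
width 0.03549410360647602 0.03743566900686901 len 0.06885453484564233 0.06715448356041546
y yaw 84.93191752014522 83.33642251692032 x yaw -6.19766625929232 -8.783413298655331 -7.247998649156129
rim mid [0.49410049 0.06685927] 0.03592841661544257 front [0.49260873 0.05698639] back [ 0.48567117 -0.0106567 ]
```

View pics/w4c.png

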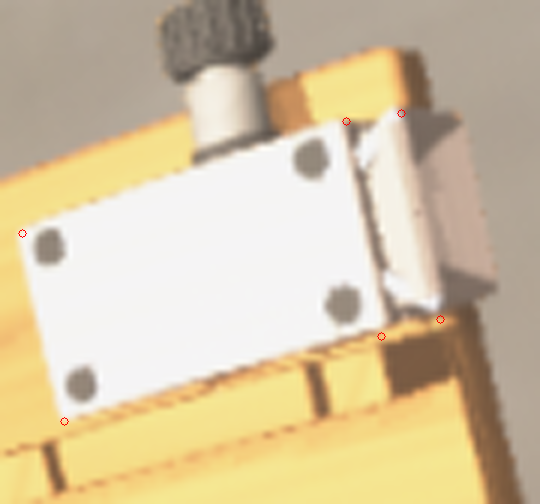

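The reread corners in the resting picture (21,233), (346,121), (387,322), (63,421) match the first estimate. The rim is at about (0.4935, 0.067) and the bore's y axis yaw is about 84.2°. The top camera puts the rim within 3 mm of that. I'll back off and turn the bar into line.

Emit:
{"op": "move_arm", "data": {"motion": [[2.8, 1.8, 0, 0, 0, 0, 0], [2.8, 1.8, 0, 0, 0, 0, 0], [2.8, 1.8, 0, 0, 0, 0, 0], [2.8, 1.8, 0, 0, 0, 0, 0], [0, 0, 0, 0, 0, 0.14, 0], [0, 0, 0, 0, 0, 0.14, 0], [0, 0, 0, 0, 0, 0.14, 0], [0, 0, 0, 0, 0, 0.14, 0], [0, 0, 0, 0, 0, 0.14, 0], [0, 0, 0, 0, 0, 0.14, 0], [0, 0, 0, 0, 0, 0.14, 0], [0, 0, 0, 0, 0, 0.14, 0]]}}

```text
clock: 6.6
eef_pos: [0.5132, 0.2526, 0.2004]
ee_rot: [-2.028, -2.398, -0.0]
ft_force: [0.1, 0.7, -1.3]
width: 0.154
```

Emit:
{"op": "move_arm", "data": {"motion": [[0, 0, 0, 0, 0, 0.14, 0], [0, 0, 0, 0, 0, 0.13, 0], [0, 0, 0, 0, 0, 0, 0], [0, 0, 0, 0, 0, 0, 0], [0, 0, 0, 0, 0, 0, 0]]}}

```text
clock: 7.1
eef_pos: [0.5139, 0.2517, 0.2003]
ee_rot: [-2.326, -2.111, -0.0]
ft_force: [-0.1, 0.3, -1.2]
width: 0.155
```

```bash
cat >> h.py <<'E'
RIM=np.array([.4935,.067]);YAW=84.2
def err(out,z):
    "tool-axes shift (cm) to put TCP 'out' m outside rim on the bore line; yaw error deg"
    o=env.observe();R=Ro.from_rotvec(o["ee_rot"]).as_matrix();a=np.radians(YAW);g=RIM+out*np.array([np.cos(a),np.sin(a)])
    print("t",round(o["clock"],2),"pos",o["eef_pos"].round(4),"yaw",round(ang(R[:2,0]),2),"tilt",R[2].round(4),"F",o["ft_force"].round(1),"w",round(o["width"],3))
    print("shift",(R.T@(np.r_[g,z]-o["eef_pos"])*100).round(2),"turn z",round(np.radians(ang(R[:2,0])-YAW),4))
E
python3 -c "
from h import *
err(.14,.035);print(env.observe()['joint_pos'].round(2))"
```

```text
t 7.1 pos [0.5139 0.2517 0.2003] yaw 84.45 tilt [ 4.e-04 -3.e-04 -1.e+00] F [-0.1  0.3 -1.2] w 0.155
shift [-4.59 -0.18 16.53] turn z 0.0043
[-0.61  0.68  0.12  1.79 -0.12  0.68 -0.51]
```

Emit:
{"op": "move_arm", "data": {"motion": [[-1, -0.06, 2, 0, 0, 0.004, 0], [-1, -0.06, 3, 0, 0, 0, 0], [-1, -0.06, 3, 0, 0, 0, 0], [-1, 0, 3, 0, 0, 0, 0], [-0.5, 0, 3, 0, 0, 0, 0], [0, 0, 1.5, 0, 0, 0, 0], [0, 0, 1, 0, 0, 0, 0], [0, 0, 0, 0, 0, 0, 0], [0, 0, 0, 0, 0, 0, 0], [0, 0, 0, 0, 0, 0, 0]]}}

```text
clock: 8.1
eef_pos: [0.5087, 0.2074, 0.0364]
ee_rot: [2.333, 2.103, 0.004]
ft_force: [-0.6, -0.3, -1.5]
width: 0.157
```

```bash
python3 - <<'E'
from h import *
err(.14,.0353)
T=wpose();im=env.grab_frame("wrist");t=env.grab_frame("top")
a=cv2.resize(im,(512,384));b=cv2.resize(t[110:206,270:420],(600,384),interpolation=cv2.INTER_CUBIC)
v=np.hstack([a,b]);cv2.imwrite("pics/pre.png",cv2.resize(v,(800,276))[:,:,::-1])
cv2.imwrite("pics/pret.png",cv2.resize(t[110:206,290:418],(800,600),interpolation=cv2.INTER_CUBIC)[:,:,::-1])
E
```

```text
t 8.1 pos [0.5087 0.2074 0.0364] yaw 84.08 tilt [ 0.0014  0.002  -1.    ] F [-0.6 -0.3 -1.5] w 0.157
shift [-0.13 -0.09  0.11] turn z -0.0022
```

View pics/pre.png

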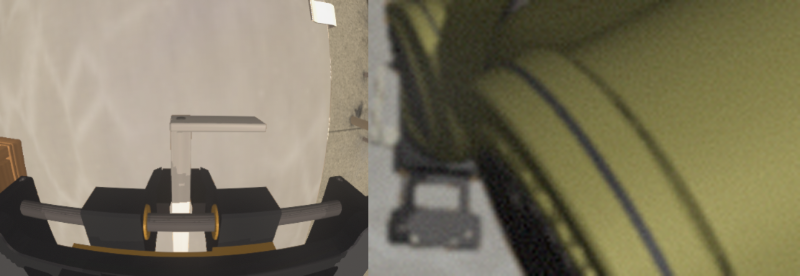

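The wrist view shows the bar seated square in the grip, and the arm hides the mouth in both views. I'll advance in short steps and watch the force.

Emit:
{"op": "move_arm", "data": {"motion": [[-0.6, -0.05, 0.1, 0, 0, 0, 0], [-0.6, -0.05, 0, 0, 0, 0, 0], [-0.6, 0, 0, 0, 0, 0, 0], [-0.6, 0, 0, 0, 0, 0, 0], [-0.6, 0, 0, 0, 0, 0, 0], [-0.6, 0, 0, 0, 0, 0, 0], [0, 0, 0, 0, 0, 0, 0]]}}

```text
clock: 8.9
eef_pos: [0.503, 0.1695, 0.0342]
ee_rot: [2.335, 2.101, -0.002]
ft_force: [0.1, -0.1, -1.8]
width: 0.153
```

```bash
python3 - <<'E'
from h import *
err(.105,.0353);print(env.observe()["torque"].round(2))
E
```

```text
t 8.9 pos [0.503  0.1695 0.0342] yaw 83.94 tilt [-1.e-03 -4.e-04 -1.e+00] F [ 0.1 -0.1 -1.8] w 0.153
shift [ 0.21  0.09 -0.11] turn z -0.0045
[-0.01  0.09 -0.02]
```

Emit:
{"op": "move_arm", "data": {"motion": [[-0.4, 0.05, -0.08, 0, 0, 0.004, 0], [-0.4, 0, 0, 0, 0, 0, 0], [-0.4, 0, 0, 0, 0, 0, 0], [-0.4, 0, 0, 0, 0, 0, 0], [-0.4, 0, 0, 0, 0, 0, 0], [0, 0, 0, 0, 0, 0, 0]]}}

```text
clock: 9.5
eef_pos: [0.5014, 0.1501, 0.035]
ee_rot: [2.339, 2.097, -0.001]
ft_force: [-0.2, 0.9, -1.0]
width: 0.156
```

```bash
python3 - <<'E'
from h import *
err(.085,.0353);print(env.observe()["torque"].round(2))
E
```

```text
t 9.5 pos [0.5014 0.1501 0.035 ] yaw 83.75 tilt [-6.e-04 -2.e-04 -1.e+00] F [-0.2  0.9 -1. ] w 0.156
shift [ 0.15  0.06 -0.03] turn z -0.0078
[-0.07  0.09  0.01]
```

Emit:
{"op": "move_arm", "data": {"motion": [[-0.4, 0.03, 0, 0, 0, 0.004, 0], [-0.4, 0, 0, 0, 0, 0, 0], [-0.4, 0, 0, 0, 0, 0, 0], [-0.4, 0, 0, 0, 0, 0, 0], [-0.4, 0, 0, 0, 0, 0, 0], [0, 0, 0, 0, 0, 0, 0]]}}

```text
clock: 10.1
eef_pos: [0.5007, 0.1326, 0.0353]
ee_rot: [-2.34, -2.095, -0.006]
ft_force: [1.6, 3.5, -1.1]
width: 0.153
```

```bash
python3 - <<'E'
from h import *
err(.065,.0353);print(env.observe()["torque"].round(2))
E
```

```text
t 10.1 pos [0.5007 0.1326 0.0353] yaw 83.68 tilt [ 0.0028  0.0023 -1.    ] F [ 1.6  3.5 -1.1] w 0.153
shift [-0.1  -0.05 -0.  ] turn z -0.0091
[ 0.72 -0.42  0.26]
```

Emit:
{"op": "move_arm", "data": {"motion": [[-0.4, 0, 0, 0, 0, 0, 0], [-0.4, 0, 0, 0, 0, 0, 0], [-0.4, 0, 0, 0, 0, 0, 0], [-0.3, 0, 0, 0, 0, 0, 0], [0, 0, 0, 0, 0, 0, 0], [0, 0, 0, 0, 0, 0, 0]]}}

```text
clock: 10.7
eef_pos: [0.4985, 0.1145, 0.0351]
ee_rot: [2.342, 2.091, -0.001]
ft_force: [2.4, -2.7, -1.4]
width: 0.159
```

```bash
python3 - <<'E'
from h import *
err(.045,.0353);print(env.observe()["torque"].round(2))
E
```

```text
t 10.7 pos [0.4985 0.1145 0.0351] yaw 83.5 tilt [-0.0018  0.0012 -1.    ] F [ 2.4 -2.7 -1.4] w 0.159
shift [-0.28 -0.01 -0.02] turn z -0.0122
[-0.69 -0.52  0.33]
```

Fy has reversed to -2.7 N, so the plunger is dropping into the notch. I'll push on to the end wall.

Emit:
{"op": "move_arm", "data": {"motion": [[-0.2, 0, 0, 0, 0, 0, 0], [-0.1, 0, 0, 0, 0, 0, 0], [-0.1, 0, 0, 0, 0, 0, 0], [0, 0, 0, 0, 0, 0, 0]]}}

```text
clock: 11.1
eef_pos: [0.4977, 0.1125, 0.0351]
ee_rot: [2.342, 2.094, 0.001]
ft_force: [3.0, 0.6, -0.8]
width: 0.156
```

```bash
python3 - <<'E'
from h import *
err(.045,.0353);print(env.observe()["torque"].round(2))
E
```

```text
t 11.1 pos [0.4977 0.1125 0.0351] yaw 83.6 tilt [ 6.e-04  6.e-04 -1.e+00] F [ 3.   0.6 -0.8] w 0.156
shift [-0.07  0.04 -0.02] turn z -0.0105
[ 0.09 -0.7   0.3 ]
```

Emit:
{"op": "move_arm", "data": {"motion": [[-0.15, 0, 0, 0, 0, 0, 0], [-0.15, 0, 0, 0, 0, 0, 0], [0, 0, 0, 0, 0, 0, 0], [0, 0, 0, 0, 0, 0, 0]]}}

```text
clock: 11.5
eef_pos: [0.4976, 0.1109, 0.0351]
ee_rot: [-2.34, -2.095, -0.004]
ft_force: [3.8, 3.9, -1.4]
width: 0.158
```

Emit:
{"op": "move_arm", "data": {"motion": [[-0.15, 0, 0, 0, 0, 0, 0], [-0.15, 0, 0, 0, 0, 0, 0], [0, 0, 0, 0, 0, 0, 0], [0, 0, 0, 0, 0, 0, 0]]}}

```text
clock: 11.9
eef_pos: [0.4977, 0.1107, 0.0352]
ee_rot: [-2.336, -2.096, -0.009]
ft_force: [3.1, 8.6, -0.8]
width: 0.151
```

Emit:
{"op": "move_arm", "data": {"motion": [[-0.2, 0, 0, 0, 0, 0, 0], [-0.2, 0, 0, 0, 0, 0, 0], [-0.2, 0, 0, 0, 0, 0, 0], [-0.1, 0, 0, 0, 0, 0, 0], [0, 0, 0, 0, 0, 0, 0]]}}

```text
clock: 12.4
eef_pos: [0.4979, 0.1103, 0.0355]
ee_rot: [-2.327, -2.1, -0.021]
ft_force: [4.1, 20.5, 0.5]
width: 0.159
```

The bar is against the end wall: the force rose from 8.6 to 20.5 N while the tool moved only 0.4 mm. I'll relieve the push, then open.

Emit:
{"op": "move_arm", "data": {"motion": [[0.4, 0, 0, 0, 0, 0, 0], [0.4, 0, 0, 0, 0, 0, 0], [0, 0, 0, 0, 0, 0, 0], [0, 0, 0, 0, 0, 0, 0]]}}

```text
clock: 12.8
eef_pos: [0.4976, 0.1109, 0.0352]
ee_rot: [-2.337, -2.096, -0.007]
ft_force: [3.2, 7.9, -0.3]
width: 0.155
```

Emit:
{"op": "move_arm", "data": {"motion": [[0.35, 0, 0, 0, 0, 0, 0], [0, 0, 0, 0, 0, 0, 0], [0, 0, 0, 0, 0, 0, 0.2], [0, 0, 0, 0, 0, 0, 0.3], [0, 0, 0, 0, 0, 0, 0.4], [0, 0, 0, 0, 0, 0, 0.5], [0, 0, 0, 0, 0, 0, 0.5], [0, 0, 0, 0, 0, 0, 0.5]]}}

```text
clock: 13.6
eef_pos: [0.497, 0.1106, 0.035]
ee_rot: [-2.342, -2.093, 0.001]
ft_force: [-0.7, -0.7, 0.2]
width: 0.501
```

Emit:
{"op": "move_arm", "data": {"motion": [[0, 0, -1, 0, 0, 0, 0.5], [0, 0, -2, 0, 0, 0, 0.5], [0, 0, -3, 0, 0, 0, 0.5], [0, 0, -4, 0, 0, 0, 0.5], [0, 0, -4, 0, 0, 0, 0.5], [-1, 0, -2, 0, 0, 0, 0.5], [0, 0, 0, 0, 0, 0, 0.5], [0, 0, 0, 0, 0, 0, 0.5], [0, 0, 0, 0, 0, 0, 0.5]]}}

```text
clock: 14.5
eef_pos: [0.4953, 0.1011, 0.1942]
ee_rot: [-2.341, -2.093, 0.002]
ft_force: [-0.1, -0.4, 0.1]
width: 0.502
```

```bash
python3 - <<'E'
from h import *
err(.045,.0353)
env.grab_frame("wrist");T=wpose();im=env.grab_frame("wrist");save(im,"fin");np.save("T5.npy",T)
a=np.radians(YAW);u=np.array([np.cos(a),np.sin(a)]);X=[np.r_[RIM,.048],np.r_[RIM+.095*u,.039],np.r_[RIM+.089*u,.039]]
print((wr_uv(X,T)*1.5625).round(0))
E
```

```text
t 14.5 pos [0.4953 0.1011 0.1942] yaw 83.61 tilt [-3.0e-04 -1.9e-03 -1.0e+00] F [-0.1 -0.4  0.1] w 0.502
shift [ 1.1   0.18 15.89] turn z -0.0103
[[396. 332.]
 [394. 185.]
 [395. 194.]]
```

View pics/fin.png

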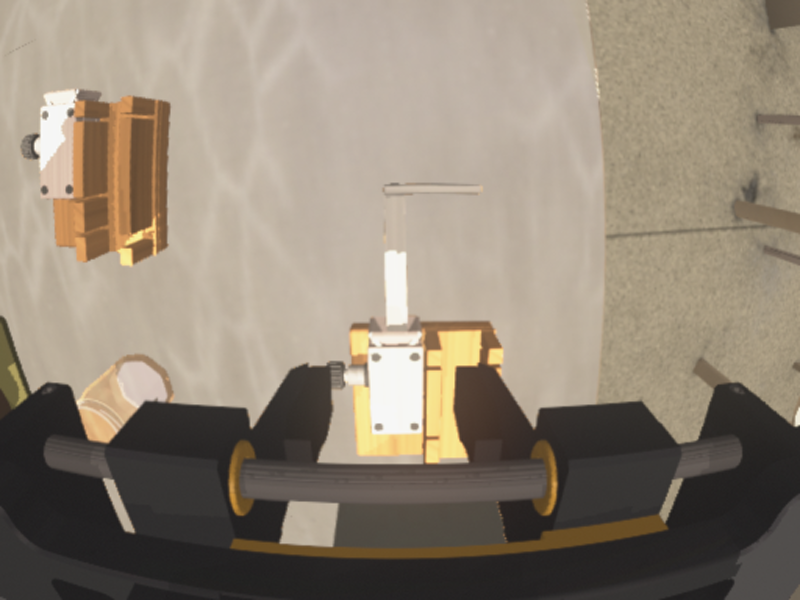

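The final view shows the bar straight in the mouth at (396,325), with its tail plate at rows 183–195. Fully home predicts rows 185–194. The gripper is clear, at 0.19 m.

```bash
python3 -c "
from h import *
print(env.close_job(), env.observe()['ft_force'])"
```

```text
the job is handed in; nothing more can be done
the job is handed in; nothing more can be done
```

The stop bar is fully home in the clamp of the far mitre box as far as I could check, and the job is handed in. It took about 14.6 s of the 54 s allowed. I gripped the bar, turned it about 80° into line with the bore, and slid it in past the plunger to the end wall. Then I took off the push, opened the jaws and lifted clear.

**Force:** The push force along the bore rose to 3.5 N as the plunger met the bar. It reversed to -2.7 N as the plunger dropped into the notch. Against the end wall it climbed from 8.6 to 20.5 N for 0.4 mm of travel.

**Position:** When I let go, the grip point was about 44 mm outside the rim; fully home is 45 mm. In the last wrist picture the tail plate is at rows 183–195, against 185–194 predicted, and the bar is straight. The gripper hangs free at 0.19 m, with wrist-force readings of 0.4 N or less.

**Limits and disagreements:**
- I couldn't read the plunger joint, so its seating is inferred from the force reversal and the final position.
- Early box yaw readings differed, about 84° from the wrist camera and 87° from a coarse top-view reading. I used 84.2° and the bar went in with low side force.
- The sub-pixel corner refinement drifted off some corners, so I used corners read by eye.
- I never went near the tape roll or the needle file, but I took no final picture to check they hadn't moved.

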